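# Pry the spring clip off the bar tray's spindle

### The job

Take the hooked pick from its brass rest, find the eye in the swivelling tab of the spring clip on the tray's spindle with the hook, and gently pull the clip out of its groove, straight away from the spindle with the tab in line, until it is completely clear but still lying flat on the brass hub. Move the clip only with the pick, keep the force light, then lay the pick back in both saddles of its rest, hook hanging down off the same end as before, and let go. Leave the barware undisturbed.

Things in the scene. Friction and masses are not known exactly. Their poses are not given: they have to be found in the camera images.
- pick_grip (a point): Hooked pick, about 60 g: walnut handle 110 long, 18 x 18 mm, then a level 5.6 mm steel shank to 100 mm ahead of this point, where a round hook 4.4 mm thick turns down. This point is the handle's centre, where it is gripped across its 18 mm width. x runs along the handle to the hook, z is up when the hook hangs down.
- pick_tip (a point): The lowest point of the pick's hook (rounded end): 100 mm ahead of and 22 mm below the handle's centre, in the pick's axes.
- clip: Flat steel spring clip, 5 mm thick, lying on the hub face; origin on the bore's axis at the underside. Pull tab: 16 mm wide, flush with the clip, on a stiff swivel 15 mm from the bore on the -x side, turned by up to 0.6 rad either way; ITS ANGLE IS NOT IN THIS POSE. 18.5 to 35.5 mm from the swivel is its square end with the eye, a through hole 9 mm long, 7 mm wide, centred 27 mm from the swivel.
- clip_bore (a point): Centre of the clip's bore, 2.5 mm above its underside; axes as clip, which is pulled off along its -x. On the spindle's axis while on. Two sprung arms clasp the 16 mm spindle; they resist a pull with 7 to 15 N over the first 7 to 9 mm, then let go; from 15 mm on the clip is clear. The spindle's 20 mm cap stops it lifting off; two pins on the hub, 8 mm high, stop it turning; pulled askew it binds. Turning the tab takes 4 to 5 N at the eye.
- spindle (a point): On the spindle's axis, level with the flat top face of the brass hub, which is 124 mm across, 55 mm above the table and 35 mm above the round smoked-glass tray (330 mm across, bolted down). z up. The spindle's cap ends 13 mm above the hub face. The hook may rest on the hub face.
- tray: The bolted-down smoked-glass tray with hub and spindle; origin under its centre, on the table. The barware stands on it on the far half and sides; the side facing -x of this frame is free.
- pick: The hooked pick (see pick_grip); origin at the centre of the underside of its handle, same axes.
- rest_seat (a point): Where the handle's centre lies when the pick is in its fixed brass rest, 53 mm above the table. Base plate 110 x 60 x 8 mm; two saddles 10 mm thick, 42 mm before and behind this point along x, floors 44 mm above the table, horns 10 mm higher and 28 mm apart. x runs to the hook end. Between the saddles the fingers have room, down to the base plate.
- shaker: Steel cocktail shaker on the tray, 84 mm across, 205 high, origin under its centre. Leave alone.
- tumbler_a: Clear rocks tumbler on the tray, 80 mm across, 90 high, origin under its centre. Leave alone.
- tumbler_b: The other tumbler, alike. Leave alone.
- jigger: Black plastic jigger on the tray, 44 mm across, 85 high, origin under its centre. Leave alone.
- muddler: Walnut muddler standing on the tray, 38 mm across, 145 high, origin under its centre. Leave alone.
- ice_bucket: Steel ice bucket on the table, 110 mm across, 120 high, origin under its centre. It and the pick's rest stand left and right of the tray, either way round. Leave alone.
There are look-alikes about, which are no part of the job. Of the things shaped like the pick, the dark wooden one is meant.

How it is judged:
By the outcome, as a careful person would: the job done as asked, in the order asked, and still so for the second after the job is handed in, with the robot touching nothing.
It also fails if it takes over 67 s, if anything falls off the work surface, if the arm or the gripper's body presses on something with over 40 N, if the wrist force passes 120 N, or if a joint passes its speed limit or range.

### The arm

A 6-joint arm with a two-finger parallel gripper is mounted at the origin on the work surface. World frame = base frame: x ahead of the robot, y to its left, z up, the work surface at z = 0. Lengths are in m, angles in rad, forces in N, time in s.
With the tool pointing down it reaches from about 0.25 to 0.725 m from the base axis. Payload 4 kg.
Tool frame: the origin (TCP) lies midway between the tips of the shut fingers; the grasp point (between the pads) lies 19 mm behind it; z points along the fingers, y is the direction in which the jaws open and shut (so a half turn about z gives the same grasp; the last joint's range is limited). The gripper opens to 85 mm and grips with 20 to 120 N. Pads are 22 mm wide; open, the fingers measure 114 mm over their backs; the gripper's body (76 mm by 85 mm) begins 54 mm behind the grasp point. The pads swing forward as they close: fully open they stand 13 mm farther back than shut.
Start: joints at [1.161, 0.241, 0.005, 1.335, 0, 1.571], TCP at [0.199, 0.459, 0.231] pointing down, gripper open.
Joint ranges: [-2.72, 2.72], [-1.05, 1.87], [-1.09, 1.28], [-1.99, 2.15], [-1.42, 1.44], [-3.14, 3.14]. Speed limits (rad/s): [2.79, 2.79, 3.14, 3.14, 3.14, 3.14].

### API

Orientations are given as a unit quaternion [x, y, z, w].
In Python, from workcell import get_obs, camera, camera_model, job_done, masks_of gives the robot as it stands.
- The arm moves only by the tool jog_arm, never from a script. Its argument "deltas" is a list that holds one entry, the list of rows, each a list of 7 numbers: the shift along the tool's x, y, z in mm, then the turn, a rotation vector about the tool's x, y, z in degrees, then the finger opening in mm, from 0 to 85.4. A call has 1 to 5 rows; each row shifts and turns the pose as measured when the row begins, along the tool's axes as they then stand; what a row does not reach is not made up. A row lasts 1/10 s, in which the tool goes at most 50 mm and 8.59 degrees, less where a joint would pass 70% of its speed; a pose out of reach is approached as far as the arm can. A call with a gripper value outside its range is refused whole. The fingers move at their own pace and stop on an object; the grip force is fixed at half the most. Time passes only in rows, so rows that do not move let the fingers close. It gives the time, the measured TCP pose, the force and the opening at its end, in the units of the state.
- get_obs(): the state, without advancing time (a new reading comes with each control period).
- camera(name): name is "scene" or "top" or "wrist"; returns the picture (420x560x3 uint8, red, green, blue); there is no depth.
- camera_model(name): a dict with "fovy" (degrees; the focal length in pixels is half the picture's height over the tangent of half this angle, whatever the lens; pixels are square), "cx", "cy" (the principal point, pixels), "pose" (4x4, takes a point from camera to world coordinates); the wrist camera has in their place "T_tool_cam" (4x4, takes a point from camera to tool coordinates, whose origin is the TCP and whose axes are the flange's). Camera axes: x right, y down, z forward; pixel columns grow to the right and rows downward; lengths in m; the calibration is good to about 2 mm. A picture is of the moment at which its call begins: read the wrist's pose just before it. camera_model takes no time and is no camera call.
- job_done(): hands the job in, once; it reports no verdict.
Trained networks look in the newest picture that a camera, given by its name, has taken for a name from the list of things; names that differ only in an ending like _2 or _b are one class to them, and where a whole thing is asked for, a point or a joint stands for the part that bears it (a point fixed in the world has none). Each returns a list of dicts, best first, with "conf" (0 to 1); they miss things now and then, are a little off and sometimes report something else, mostly with a low value. They report only what shows in the picture. A call takes as long as a camera call. They do not tell look-alikes from the thing itself.
- masks_of(target, camera): "pixels" (420x560 bool, what is visible of it) and "at" ([column, row] in pixels, amid what is visible of it).
The state is a dict: "clock": time; "joint_pos": joint angles; "joint_vel": joint speeds; "tau": joint torques, N m; "eef_pos": TCP position; "tool_rot": TCP orientation; "ft_force": force on the tool from outside, world axes, zero at the start; "ft_torque": the same for the moment, N m; "grip_width": finger opening in m.
Only numpy, scipy, OpenCV 4.12 (cv2) and the standard library are available. Lean on these libraries where they do the work, as an engineer would, in place of code of your own. Each camera call takes 0.05 s, during which the arm holds its last target. There are 200 camera calls.

## Working session

There is one attempt and no reset: what is moved stays moved. The work goes in short steps, Python scripts to look and compute and a tool call to move; the robot and the scene stay as the last step left them, time stands still between calls to the robot, and variables do not carry over. Pictures are saved under pics/ and viewed, about 8 in all and at most 12, crops included, and the job is handed in when it is done.

Besides the shell and the picture viewer there is one more tool, called as name(argument=value, ...) on one line, values as JSON. jog_arm: Moves the arm, as the interface text tells. Its arguments: {"type":"object","properties":{"deltas":{"type":"array"}},"required":["deltas"]}

```bash
ls; mkdir -p pics
python3 - <<'E'
from workcell import *
import cv2,numpy as np
o=get_obs(); print({k:np.round(v,3).tolist() for k,v in o.items()})
for n in ["top","scene","wrist"]:
    im=camera(n); cv2.imwrite(f"pics/{n}0.png",im[:,:,::-1])
    m=camera_model(n); print(n,{k:np.round(v,4).tolist() for k,v in m.items()})
    for t in ["pick","clip","spindle","tray","rest_seat","ice_bucket","shaker"]:
        try: print(t,[(round(float(d["conf"]),2),np.round(d["at"]).tolist(),int(d["pixels"].sum())) for d in masks_of(t,n)])
        except Exception as e: print(t,e)
a=cv2.imread("pics/top0.png");
E
```

```text
pics
{'clock': 0.0, 'joint_pos': [1.161, 0.241, 0.004, 1.335, 0.0, 1.571], 'joint_vel': [0.002, 0.001, -0.002, 0.0, -0.001, 0.001], 'tau': [-0.0, -37.232, 25.241, 0.017, -0.0, -0.0], 'eef_pos': [0.199, 0.458, 0.23], 'tool_rot': [0.203, 0.979, -0.001, -0.0], 'ft_force': [-0.037, -0.187, 0.599], 'ft_torque': [0.005, 0.01, 0.039], 'grip_width': 0.085}
top {'fovy': 56.2274, 'cx': 279.1335, 'cy': 214.8152, 'pose': [[0.0159, -0.9958, 0.09, 0.4641], [-0.9992, -0.0191, -0.0348, 0.0759], [0.0364, -0.0894, -0.9953, 0.9578], [0.0, 0.0, 0.0, 1.0]]}
pick [(0.81, [151.0, 325.0], 554), (0.8, [116.0, 207.0], 447), (0.73, [178.0, 230.0], 501), (0.22, [348.0, 183.0], 360)]
clip [(0.6, [295.0, 172.0], 124)]
spindle [(0.74, [294.0, 177.0], 10513)]
tray [(0.71, [295.0, 181.0], 10099)]
rest_seat [(0.91, [188.0, 237.0], 789), (0.35, [179.0, 229.0], 544)]
ice_bucket [(0.68, [431.0, 251.0], 3121)]
shaker []
scene {'fovy': 51.3659, 'cx': 274.1779, 'cy': 207.9277, 'pose': [[0.0161, 0.6814, -0.7318, 1.1935], [0.9999, -0.0144, 0.0087, 0.0508], [-0.0046, -0.7318, -0.6815, 0.6842], [0.0, 0.0, 0.0, 1.0]]}
pick [(0.88, [386.0, 160.0], 316), (0.77, [453.0, 239.0], 443), (0.74, [374.0, 203.0], 566), (0.49, [250.0, 255.0], 106)]
clip [(0.53, [252.0, 250.0], 184)]
spindle [(0.93, [253.0, 272.0], 8403)]
tray [(0.88, [253.0, 274.0], 8139)]
rest_seat [(0.91, [369.0, 214.0], 997)]
ice_bucket [(0.58, [109.0, 192.0], 3984), (0.2, [376.0, 200.0], 520)]
shaker [(0.76, [219.0, 293.0], 4379)]
wrist {'fovy': 66.1299, 'cx': 283.1578, 'cy': 209.597, 'T_tool_cam': [[0.0005, -0.9622, -0.2725, 0.0691], [1.0, 0.0002, 0.0011, 0.0006], [-0.001, -0.2725, 0.9622, -0.1429], [0.0, 0.0, 0.0, 1.0]]}
pick [(0.76, [227.0, 281.0], 1832)]
clip []
spindle []
tray []
rest_seat []
ice_bucket []
shaker []
```

Run:
```python
import cv2
a=cv2.imread("pics/top0.png")[80:380,80:480]
cv2.imwrite("pics/top0c.png",cv2.resize(a,None,fx=2,fy=2,interpolation=cv2.INTER_CUBIC))
```

```text
(no output)
```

View pics/top0c.png

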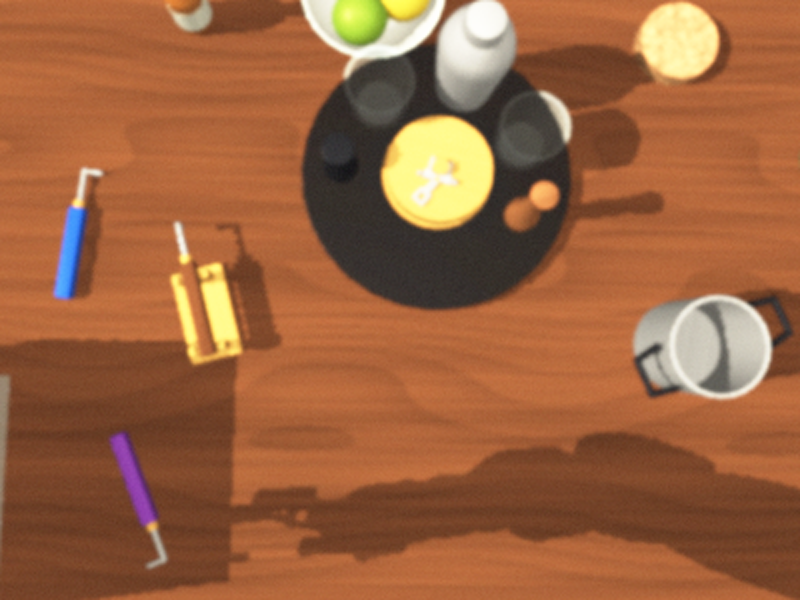

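Picture 1 (top): dark pick in the brass rest at full-frame px (178,230), hook towards image top (world +x). The clip is on the hub at (296,172), with its tab towards lower left. Blue and purple picks are look-alikes.

```bash
cat > h.py <<'E'
from workcell import *
import cv2,numpy as np
from scipy.spatial.transform import Rotation as R
def model(n,o=None):
    m=camera_model(n); f=210/np.tan(np.radians(m["fovy"]/2))
    if n=="wrist":
        T=np.eye(4); T[:3,:3]=R.from_quat(o["tool_rot"]).as_matrix(); T[:3,3]=o["eef_pos"]; P=T@m["T_tool_cam"]
    else: P=np.array(m["pose"])
    return f,m["cx"],m["cy"],P
def ray(M,px,z):
    f,cx,cy,P=M; px=np.atleast_2d(px).astype(float)
    d=np.c_[(px[:,0]-cx)/f,(px[:,1]-cy)/f,np.ones(len(px))]@P[:3,:3].T
    return P[:3,3]+d*((z-P[2,3])/d[:,2])[:,None]
def proj(M,X):
    f,cx,cy,P=M; c=(np.atleast_2d(X)-P[:3,3])@P[:3,:3]
    return np.c_[cx+f*c[:,0]/c[:,2],cy+f*c[:,1]/c[:,2]]
def pca(X):
    X=X[:,:2]; c=X.mean(0); u=np.linalg.svd(X-c,full_matrices=False)[2][0]; t=(X-c)@u
    return c,u,t.min(),t.max()
E
python3 - <<'E'
from h import *
for n in ["top","scene"]:
    camera(n); M=model(n)
    for t,z in [("pick",.055),("clip",.058),("rest_seat",.05),("tray",.02),("ice_bucket",.06)]:
        for d in masks_of(t,n):
            ys,xs=np.nonzero(d["pixels"]); X=ray(M,np.c_[xs,ys],z); c,u,a,b=pca(X)
            print(n,t,round(float(d["conf"]),2),c.round(4),"yaw",round(np.degrees(np.arctan2(u[1],u[0])),1),"len",round(b-a,3),"bbmid",((X.min(0)+X.max(0))/2)[:2].round(4))
M=model("top")
print(ray(M,[[172.5,211],[182.5,257.5],[169,192.5]],.058).round(4))
print(ray(M,[[299.5,163],[290,178]],.06).round(4))
E
```

```text
top pick 0.78 [0.5108 0.2746] yaw -164.4 len 0.156 bbmid [0.5207 0.275 ]
top pick 0.69 [0.7639 0.07  ] yaw 179.6 len 0.099 bbmid [0.7615 0.0704]
top pick 0.61 [0.5666 0.4164] yaw 174.0 len 0.144 bbmid [0.58   0.4164]
top pick 0.57 [0.2984 0.3312] yaw -157.6 len 0.149 bbmid [0.287  0.3298]
top clip 0.62 [0.6461 0.0075] yaw 134.9 len 0.052 bbmid [0.6437 0.0066]
top rest_seat 0.95 [0.495 0.258] yaw -168.3 len 0.108 bbmid [0.4948 0.2625]
top rest_seat 0.75 [ 0.8077 -0.0423] yaw 160.9 len 0.14 bbmid [ 0.8081 -0.0437]
top rest_seat 0.39 [0.6343 0.0082] yaw -108.1 len 0.317 bbmid [0.661  0.0007]
top tray 0.76 [0.6379 0.0069] yaw -107.9 len 0.326 bbmid [ 0.666  -0.0041]
top tray 0.19 [ 0.7247 -0.1179] yaw 140.8 len 0.105 bbmid [ 0.7251 -0.1196]
top ice_bucket 0.86 [ 0.4655 -0.3125] yaw -76.4 len 0.191 bbmid [ 0.4649 -0.321 ]
scene pick 0.71 [0.6146 0.4095] yaw -7.5 len 0.151 bbmid [0.6243 0.41  ]
scene pick 0.71 [0.357 0.329] yaw 21.5 len 0.147 bbmid [0.3439 0.3262]
scene pick 0.57 [0.5113 0.2766] yaw 13.9 len 0.174 bbmid [0.5216 0.2761]
scene clip 0.51 [0.6426 0.014 ] yaw -24.1 len 0.056 bbmid [0.6473 0.0072]
scene clip 0.47 [0.5142 0.2751] yaw 14.1 len 0.177 bbmid [0.5275 0.275 ]
scene clip 0.27 [ 0.6851 -0.1176] yaw 10.9 len 0.145 bbmid [ 0.69   -0.1209]
scene rest_seat 0.63 [0.5373 0.2554] yaw 10.5 len 0.149 bbmid [0.5199 0.2624]
scene tray 0.58 [0.666  0.0094] yaw -26.1 len 0.33 bbmid [ 6.686e-01 -1.000e-04]
scene ice_bucket 0.74 [0.6615 0.1197] yaw -0.3 len 0.108 bbmid [0.6675 0.1213]
scene ice_bucket 0.56 [ 0.4528 -0.3072] yaw 25.6 len 0.268 bbmid [ 0.451  -0.3226]
[[0.5495 0.2877 0.058 ]
 [0.4445 0.2611 0.058 ]
 [0.5919 0.2973 0.058 ]]
[[ 0.6672 -0.0011  0.06  ]
 [ 0.6314  0.0206  0.06  ]]
```

```bash
cat >> h.py <<'E'
def plan(pos,yaw,grip,step=45,start=None):
    """tool pointing down, tool x at heading yaw (deg); prints rows"""
    o=get_obs(); p=np.array(o["eef_pos"]) ; q=R.from_quat(o["tool_rot"])
    Y=np.radians(yaw); x=np.array([np.cos(Y),np.sin(Y),0]); z=np.array([0,0,-1.]); G=R.from_matrix(np.c_[x,np.cross(z,x),z])
    rv=(q.inv()*G).as_rotvec(); d=(np.array(pos)-p)*1000
    n=int(max(1,np.ceil(np.linalg.norm(d)/step),np.ceil(np.degrees(np.linalg.norm(rv))/8.2)))
    for i in range(n):
        t=q.inv().apply(d/n); print((t.round(1)+0.).tolist()+np.degrees(rv/n).round(2).tolist()+[grip]); q=q*R.from_rotvec(rv/n)
E
python3 -c "
from h import *
plan([.497,.275,.17],194.3,70)"
```

```text
[-43.3, -6.2, 7.7, -0.0, -0.0, -4.72, 70]
[-42.6, -9.8, 7.7, -0.0, -0.0, -4.72, 70]
[-41.7, -13.2, 7.7, -0.0, -0.0, -4.72, 70]
[-40.4, -16.6, 7.7, -0.0, -0.0, -4.72, 70]
[-38.9, -19.9, 7.7, -0.0, -0.0, -4.72, 70]
[-37.2, -23.0, 7.7, -0.0, -0.0, -4.72, 70]
[-35.1, -26.0, 7.7, -0.0, -0.0, -4.72, 70]
[-32.9, -28.8, 7.7, -0.0, -0.0, -4.72, 70]
```

jog_arm(deltas=[[[-43,-6,8,0,0,-4.7,60],[-43,-10,8,0,0,-4.7,60],[-42,-13,8,0,0,-4.7,60],[-40,-17,8,0,0,-4.7,60],[-39,-20,8,0,0,-4.7,60]]])

```text
clock: 2.3
eef_pos: [0.3781, 0.3765, 0.2209]
tool_rot: [-0.027, 0.999, 0.043, -0.002]
ft_force: [-0.3, 0.8, -1.0]
grip_width: 0.0601
```

jog_arm(deltas=[[[-37,-23,8,0,0,-4.7,60],[-35,-26,8,0,0,-4.7,60],[-33,-29,7,0,0,-4.7,60],[0,0,0,0,0,0,60]]])

```text
clock: 2.7
eef_pos: [0.5018, 0.3109, 0.192]
tool_rot: [-0.153, 0.987, 0.044, 0.006]
ft_force: [-1.1, 1.2, -1.0]
grip_width: 0.0601
```

jog_arm(deltas=[[[0,0,0,0,0,0,60],[0,0,0,0,0,0,60]]])

```text
clock: 2.9
eef_pos: [0.5018, 0.3102, 0.1913]
tool_rot: [-0.152, 0.987, 0.044, 0.005]
ft_force: [-1.0, -1.1, 0.3]
grip_width: 0.0598
```

Run:
```python
from h import *
o=get_obs(); im=camera("wrist"); M=model("wrist",o); print(o["eef_pos"],o["tool_rot"],o["joint_pos"])
v=im[:,:,::-1].copy()
for t,z in [("pick",.055),("rest_seat",.05)]:
    for d in masks_of(t,"wrist"):
        ys,xs=np.nonzero(d["pixels"]); X=ray(M,np.c_[xs,ys],z); c,u,a,b=pca(X)
        print(t,d["conf"],c.round(4),"yaw",np.degrees(np.arctan2(u[1],u[0])).round(1),"len",(b-a).round(3))
        cn,_=cv2.findContours(d["pixels"].astype(np.uint8),0,1); cv2.drawContours(v,cn,-1,(0,255,0) if t=="pick" else (255,0,0),1)
cv2.imwrite("pics/w1.png",cv2.resize(v,None,fx=1.4,fy=1.4))
plan([.497,.275,.17],194.3,60)
```

```text
[0.50184609 0.31015685 0.19131801] [-0.1515782   0.98746855  0.04361782  0.00523386] [0.51352182 0.40488287 0.12837947 1.25357563 0.07791058 0.21048315]
pick 0.94 [0.3452 0.3535] yaw 38.1 len 0.039
pick 0.77 [0.5528 0.412 ] yaw -7.3 len 0.137
pick 0.73 [0.5023 0.2747] yaw 15.7 len 0.157
rest_seat 0.75 [0.4839 0.2753] yaw 15.1 len 0.103
[15.5, -34.7, 18.7, 4.91, 1.28, 3.27, 60]
```

View pics/w1.png

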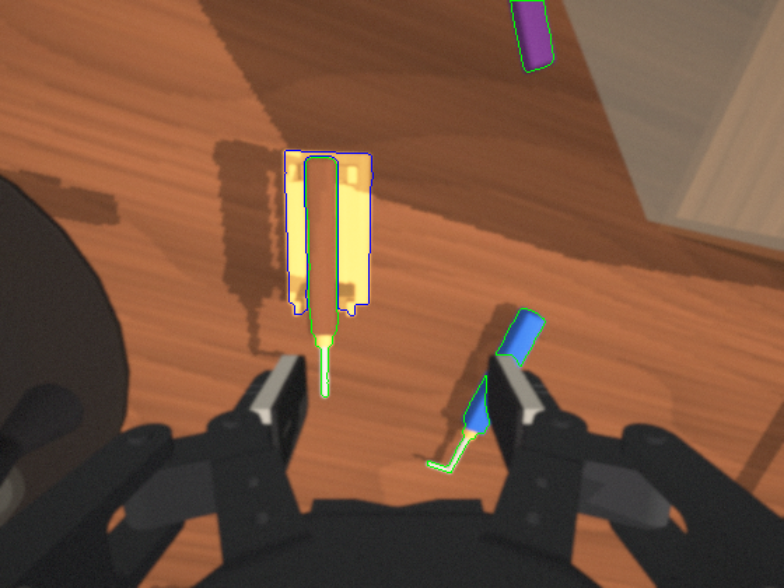

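Picture 2 (wrist): the pick lies in the rest, its rear end at (229,112), wood front at (231,239) and shank end at (232,284). The hook points down-image, with the tray at left.

Run:
```python
from h import *
o=get_obs(); M=model("wrist",o)
a=ray(M,[[229.3,112.1],[230.7,239.3]],.062); b=ray(M,[[232.1,283.6]],.0558)
print(a.round(4),b.round(4)); u=(b-a[0])[0]; u[2]=0; L=np.linalg.norm(u); u/=L; print("yaw",np.degrees(np.arctan2(u[1],u[0])),L)
for Z,pt in ((0,a[0]+u*.055),(1,b[0]-u*.102)): print("centre",pt.round(4))
d=masks_of("pick","wrist")[2]["pixels"]; ys,xs=np.nonzero(d); h=(ys<225); c,uu,s,e=pca(ray(M,np.c_[xs,ys][h],.061)); print(c,np.degrees(np.arctan2(uu[1],uu[0])),e-s)
```

```text
[[0.444  0.2601 0.062 ]
 [0.549  0.2892 0.062 ]] [[0.5953 0.3025 0.0558]]
yaw 15.660465672016091 0.15713651342687965
centre [0.4969 0.2749 0.062 ]
centre [0.4971 0.2749 0.0558]
[0.48743934 0.2718369 ] 15.698216701078445 0.09499676449925706
```

```bash
python3 -c "
from h import *
plan([.497,.2749,.09],195.6,50,30)"
```

```text
[4.4, -10.4, 24.6, 1.22, 0.33, 0.49, 50]
[4.2, -9.9, 24.9, 1.22, 0.33, 0.49, 50]
[3.9, -9.4, 25.1, 1.22, 0.33, 0.49, 50]
[3.7, -8.9, 25.3, 1.22, 0.33, 0.49, 50]
```

jog_arm(deltas=[[[4.4,-10.4,24.6,1.2,0.3,0.5,50],[4.2,-9.9,25,1.2,0.3,0.5,50],[4,-9.4,25,1.2,0.3,0.5,50],[3.7,-9,25,1.2,0.3,0.5,50],[0,0,0,0,0,0,50]]])

```text
clock: 3.6
eef_pos: [0.4956, 0.2792, 0.0919]
tool_rot: [-0.139, 0.99, 0.001, 0.005]
ft_force: [-0.6, -0.1, -0.0]
grip_width: 0.0497
```

```bash
python3 -c "
from h import *
plan([.497,.2749,.09],195.6,50,30)"
```

```text
[-0.1, -4.6, 1.8, 0.08, 0.6, 0.37, 50]
```

jog_arm(deltas=[[[-0.1,-4.6,2,0,0.6,0.4,45],[0,0,0,0,0,0,45],[0,0,15,0,0,0,40],[0,0,15,0,0,0,40],[0,0,10,0,0,0,40]]])

```text
clock: 4.1
eef_pos: [0.5025, 0.2803, 0.0581]
tool_rot: [-0.137, 0.991, 0.005, 0.007]
ft_force: [-0.8, 0.2, -0.1]
grip_width: 0.0402
```

```bash
python3 -c "
from h import *
plan([.497,.2749,.034],195.6,40,30)"
```

```text
[7.2, -3.9, 23.9, 0.43, 0.9, 0.12, 40]
```

jog_arm(deltas=[[[6,-4,10,0.4,0.9,0,40],[0,0,0,0,0,0,40],[0,0,0,0,0,0,40]]])

```text
clock: 4.4
eef_pos: [0.4984, 0.2752, 0.0484]
tool_rot: [-0.137, 0.991, 0.0, 0.0]
ft_force: [-0.3, 0.2, 0.2]
grip_width: 0.0401
```

```bash
python3 -c "
from h import *
plan([.497,.2749,.034],195.6,40,30)"
```

```text
[1.4, 0.1, 14.4, 0.03, 0.02, 0.13, 40]
```

jog_arm(deltas=[[[1,0,7,0,0,0,40],[0.5,0,7,0,0,0.1,40],[0,0,0,0,0,0,40],[0,0,0,0,0,0,40]]])

```text
clock: 4.8
eef_pos: [0.4977, 0.2752, 0.0345]
tool_rot: [-0.136, 0.991, 0.001, 0.001]
ft_force: [0.3, 0.2, 0.4]
grip_width: 0.04
```

```bash
python3 -c "
from h import *
plan([.497,.2749,.034],195.6,40,30)"
```

```text
[0.8, -0.1, 0.5, 0.07, 0.14, 0.01, 40]
```

jog_arm(deltas=[[[0.8,0,0.5,0,0,0,25],[0,0,0,0,0,0,10],[0,0,0,0,0,0,10],[0,0,0,0,0,0,10],[0,0,0,0,0,0,10]]])

```text
clock: 5.3
eef_pos: [0.4971, 0.2752, 0.0345]
tool_rot: [-0.136, 0.991, 0.001, 0.001]
ft_force: [-0.6, -0.6, -0.9]
grip_width: 0.0167
```

```bash
python3 -c "
from h import *
o=get_obs();print(o['ft_force'],o['eef_pos'],o['tool_rot'],o['grip_width'],o['joint_pos'])"
```

```text
[-0.55552918 -0.56120101 -0.85852035] [0.49712075 0.27515594 0.03449607] [-1.35850977e-01  9.90727701e-01  9.40768498e-04  1.49984300e-03] 0.016662820738550622 [ 5.05166114e-01  5.27351809e-01 -1.13472216e-01  9.26495961e-01
  6.73321462e-04  2.32622149e-01]
```

jog_arm(deltas=[[[0,0,-20,0,0,0,10],[0,0,-40,0,0,0,10],[0,0,-50,0,0,0,10],[0,0,-40,0,0,0,10],[0,0,-10,0,0,0,10]]])

```text
clock: 5.8
eef_pos: [0.494, 0.2733, 0.1956]
tool_rot: [-0.136, 0.991, -0.001, -0.004]
ft_force: [1.0, 0.3, -0.1]
grip_width: 0.0171
```

```bash
python3 -c "
from h import *
print(get_obs()['grip_width'])
plan([.612,.073,.20],165,10,38)"
```

```text
0.017053496502231577
[-8.5, -32.1, -0.7, -0.02, -0.06, 4.37, 10]
[-11.0, -31.4, -0.7, -0.02, -0.06, 4.37, 10]
[-13.3, -30.4, -0.7, -0.02, -0.06, 4.37, 10]
[-15.6, -29.3, -0.7, -0.02, -0.06, 4.37, 10]
[-17.8, -28.0, -0.7, -0.02, -0.06, 4.37, 10]
[-19.9, -26.6, -0.6, -0.02, -0.06, 4.37, 10]
[-21.8, -25.0, -0.6, -0.02, -0.06, 4.37, 10]
```

jog_arm(deltas=[[[-8.5,-32,-1,0,0,4.4,10],[-11,-31.5,-1,0,0,4.4,10],[-13,-30.5,-1,0,0,4.4,10],[-16,-29,-1,0,0,4.4,10],[-18,-28,-1,0,0,4.4,10]]])

```text
clock: 6.3
eef_pos: [0.5792, 0.1309, 0.2011]
tool_rot: [0.058, 0.998, 0.0, -0.002]
ft_force: [-0.2, 0.4, -0.6]
grip_width: 0.0174
```

jog_arm(deltas=[[[-20,-27,-1,0,0,4.4,10],[-22,-25,-1,0,0,4.4,10],[0,0,0,0,0,0,10],[0,0,0,0,0,0,10]]])

```text
clock: 6.7
eef_pos: [0.6138, 0.0658, 0.1978]
tool_rot: [0.141, 0.99, -0.001, -0.005]
ft_force: [-0.2, 0.3, -0.5]
grip_width: 0.0169
```

Run:
```python
from h import *
o=get_obs(); im=camera("wrist"); M=model("wrist",o); print(o["eef_pos"],o["tool_rot"],o["joint_pos"].round(2) if hasattr(o["joint_pos"],"round") else o["joint_pos"])
np.savez("w2.npz",im=im,p=o["eef_pos"],q=o["tool_rot"])
cv2.imwrite("pics/w2.png",cv2.resize(im[:,:,::-1],None,fx=1.4,fy=1.4))
for t,z in [("clip",.058),("pick",.19)]:
    for d in masks_of(t,"wrist"):
        ys,xs=np.nonzero(d["pixels"]); X=ray(M,np.c_[xs,ys],z); c,u,a,b=pca(X)
        print(t,d["conf"],d["at"],c.round(4),"yaw",np.degrees(np.arctan2(u[1],u[0])).round(1),"len",(b-a).round(3))
```

```text
[0.61377029 0.06583718 0.197842  ] [ 0.14107061  0.98998476 -0.0012959  -0.00525206] [0.11 0.5  0.3  1.38 0.   0.39]
clip 0.85 [234.3, 252.2] [0.6453 0.0084] yaw -47.9 len 0.065
clip 0.51 [311.1, 347.0] [0.7705 0.0477] yaw -13.7 len 0.024
pick 0.72 [285.3, 254.2] [0.6124 0.0672] yaw -16.2 len 0.114
pick 0.58 [310.3, 350.4] [0.6675 0.0655] yaw -14.2 len 0.012
pick 0.57 [234.3, 254.5] [0.6009 0.044 ] yaw -48.8 len 0.035
```

View pics/w2.png

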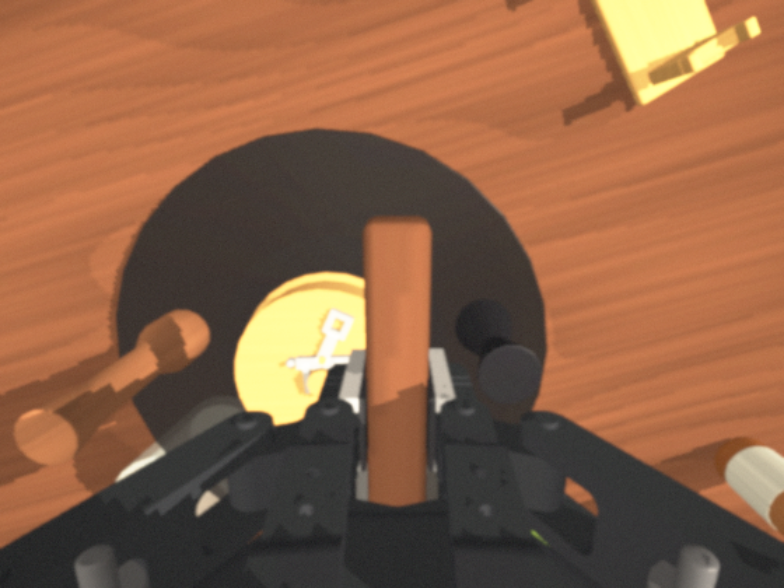

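Run:
```python
from h import *
w=np.load("w2.npz")["im"][190:300,160:280,::-1]
t=camera("top"); t2=t[130:220,240:350,::-1]
a=cv2.resize(w,(400,367),interpolation=cv2.INTER_CUBIC); b=cv2.resize(t2,(400,327),interpolation=cv2.INTER_CUBIC)
b=cv2.copyMakeBorder(b,0,40,0,0,0); cv2.imwrite("pics/c3.png",np.hstack([a,b]))
print(ray(model("top"),[[313,130]],.02))
```

```text
[[ 0.75929014 -0.03675185  0.02      ]]
```

View pics/c3.png

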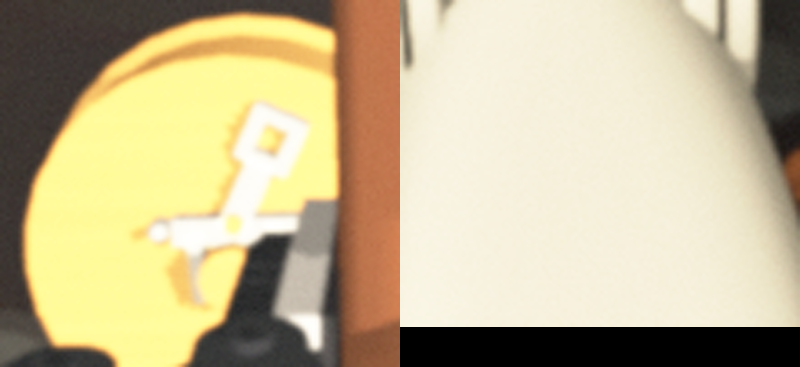

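Picture 4 (crop): the eye is at wrist px (241,231) and the swivel at (230.5,256.6). The finger hides the spindle, so I'm shifting sideways for a clean view.

jog_arm(deltas=[[[-10,17,-2,0,0.6,0,10],[-10,17,-2,0,0,0,10],[0,0,0,0,0,0,10],[0,0,0,0,0,0,10]]])

```text
clock: 7.3
eef_pos: [0.6403, 0.0995, 0.203]
tool_rot: [0.136, 0.991, -0.001, -0.011]
ft_force: [-0.0, 0.2, -0.4]
grip_width: 0.0173
```

Run:
```python
from h import *
o=get_obs(); im=camera("wrist"); M=model("wrist",o); print(o["eef_pos"],o["tool_rot"])
np.savez("w3.npz",im=im,p=o["eef_pos"],q=o["tool_rot"])
u,v=proj(M,[[.66,0,.06]])[0].astype(int); u0,v0=u-60,v-50; print(u0,v0)
cv2.imwrite("pics/w4.png",cv2.resize(im[v0:v0+100,u0:u0+130,::-1],None,fx=6,fy=6,interpolation=cv2.INTER_CUBIC))
```

```text
[0.64032792 0.09946502 0.20297895] [ 1.36307155e-01  9.90610356e-01 -5.98655742e-04 -1.05415070e-02]
127 197
```

View pics/w4.png

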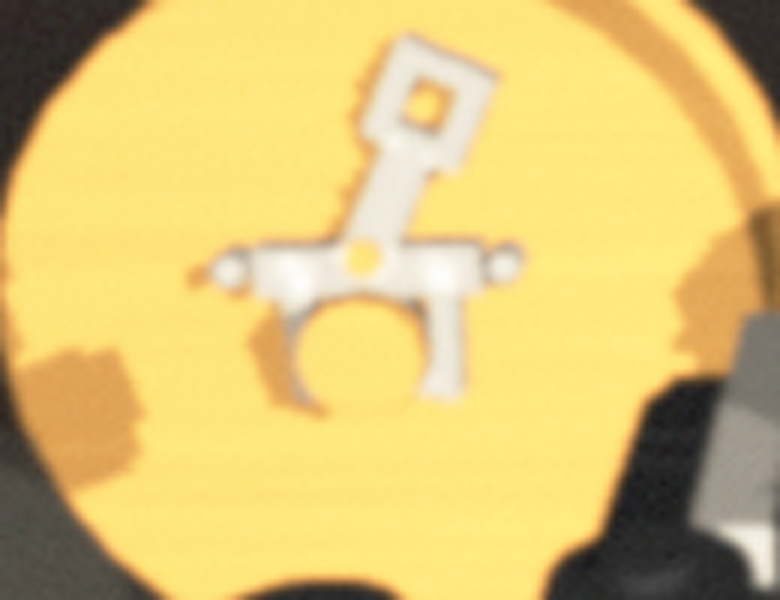

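Picture 5: cap centre at crop (361,357), swivel (363,257), eye (429,104), pins (231,267) and (503,263). The tab is turned about 23° from the clip axis.

Run:
```python
from h import *
w=np.load("w3.npz"); M=model("wrist",dict(eef_pos=w["p"],tool_rot=w["q"]))
f=lambda x,y,z: ray(M,[[127+(x+.5)/6-.5,197+(y+.5)/6-.5]],z)[0][:2]
S=f(361,357,.068); V=f(363,257,.060); E=f(429,104,.060); P1=f(231,267,.063);P2=f(503,263,.063)
hd=lambda d: np.degrees(np.arctan2(d[1],d[0]))
print("S",S.round(4),"V",V.round(4),"E",E.round(4)); print("SV",np.linalg.norm(V-S),hd(V-S),"VE",np.linalg.norm(E-V),hd(E-V),"pins",hd(P2-P1)%180+0,np.linalg.norm(P2-P1), "hd from pins",hd(P2-P1)+90)
# earlier view
w=np.load("w2.npz"); M=model("wrist",dict(eef_pos=w["p"],tool_rot=w["q"]))
print("E old",ray(M,[[241.3,231.1]],.06).round(4),"V old",ray(M,[[230.5,256.6]],.06).round(4))
```

```text
S [ 6.659e-01 -5.000e-04] V [0.6526 0.0022] E [0.6318 0.0205]
SV 0.01356374570784908 168.60445782486948 VE 0.027734179344811122 138.59247945913845 pins 75.31883829554266 0.042490695976129055 hd from pins 165.31883829554266
E old [[0.6316 0.0209 0.06  ]] V old [[0.6529 0.0032 0.06  ]]
```

```bash
python3 -c "
from h import *
plan([.5349,.0457,.11],165.5,10,36)"
```

```text
[17.0, -16.0, 19.0, -0.04, -0.24, -0.23, 10]
[17.1, -15.9, 18.9, -0.04, -0.24, -0.23, 10]
[17.3, -15.9, 18.8, -0.04, -0.24, -0.23, 10]
[17.4, -15.8, 18.8, -0.04, -0.24, -0.23, 10]
[17.6, -15.8, 18.7, -0.04, -0.24, -0.23, 10]
```

jog_arm(deltas=[[[19,-16,15,0,-0.2,-0.2,10],[19,-16,16,0,-0.2,-0.2,10],[19,-16,20,0,-0.2,-0.2,10],[19,-16,20,0,-0.2,-0.2,10],[17,-16,20,0,-0.2,-0.2,10]]])

```text
clock: 7.85
eef_pos: [0.5265, 0.0463, 0.1136]
tool_rot: [0.126, 0.992, -0.001, 0.004]
ft_force: [1.4, 0.3, -1.1]
grip_width: 0.017
```

jog_arm(deltas=[[[0,0,0,0,0,0,10],[0,0,0,0,0,0,10]]])

```text
clock: 8.05
eef_pos: [0.5186, 0.0443, 0.1109]
tool_rot: [0.127, 0.992, -0.002, -0.001]
ft_force: [0.9, -0.1, -0.7]
grip_width: 0.0172
```

```bash
python3 -c "
from h import *
plan([.5349,.0457,.080],165.5,10,36)"
```

```text
[-15.5, 5.6, 30.8, -0.23, -0.13, -0.04, 10]
```

jog_arm(deltas=[[[-8,3,14,-0.2,-0.1,0,10],[-7.5,2.5,14,0,0,0,10],[0,0,0,0,0,0,10],[0,0,0,0,0,0,10]]])

```text
clock: 8.45
eef_pos: [0.5411, 0.0467, 0.0827]
tool_rot: [0.126, 0.992, 0.001, 0.003]
ft_force: [0.6, -0.7, -0.5]
grip_width: 0.0177
```

Run:
```python
from h import *
plan([.5349,.0457,.080],165.5,10,36)
o=get_obs(); T=R.from_quat(o["tool_rot"]); tip=np.array(o["eef_pos"])+T.apply([-.1,0,.0035]); print(tip)
im=camera("scene"); M=model("scene"); uv=proj(M,[tip,[.6317,.0207,.06],[.665,-.001,.068]]); print(uv)
u,v=uv[0].astype(int); u0,v0=u-60,v-50
c=cv2.resize(im[v0:v0+100,u0:u0+120,::-1],None,fx=6,fy=6,interpolation=cv2.INTER_CUBIC)
for p in uv: cv2.drawMarker(c,tuple(int(k) for k in ((p-[u0,v0])*6+3)),(255,0,255),0,10)
cv2.imwrite("pics/s6.png",c)
```

```text
[5.8, -2.6, 2.7, 0.14, 0.38, -0.0, 10]
[0.63797858 0.02170252 0.07990153]
[[255.33800459 242.16458386]
 [255.21856053 246.80009247]
 [243.03266318 257.53427547]]
```

View pics/s6.png

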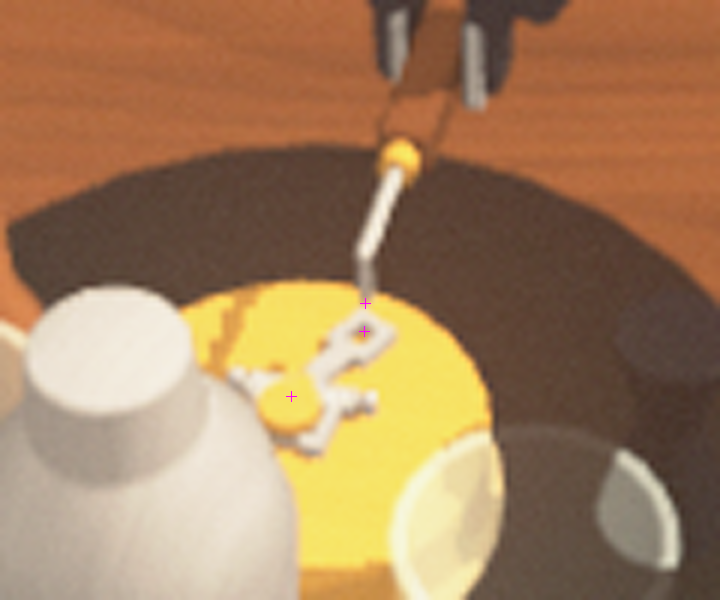

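Picture 6 (scene): the predicted tip and eye markers fall on the real hook tip (364,300) and eye (365,329) to within half a px. Now centring over the eye.

jog_arm(deltas=[[[5.8,-2.6,2.7,0.1,0.4,0,10],[0,0,0,0,0,0,10],[0,0,0,0,0,0,10]]])

```text
clock: 8.8
eef_pos: [0.5347, 0.0459, 0.08]
tool_rot: [0.126, 0.992, 0.0, -0.0]
ft_force: [-0.2, -0.5, -0.1]
grip_width: 0.0173
```

```bash
cat >> h.py <<'E'
def tip():
    o=get_obs(); T=R.from_quat(o["tool_rot"]); return np.array(o["eef_pos"])+T.apply([-.1,0,.0035]), o
def tofix(t):
    "tool-axis mm to bring tip to world target t, and small turn to level/yaw 165.5"
    p,o=tip(); T=R.from_quat(o["tool_rot"]); Y=np.radians(165.5); x=np.array([np.cos(Y),np.sin(Y),0]); z=np.array([0,0,-1.])
    rv=np.degrees((T.inv()*R.from_matrix(np.c_[x,np.cross(z,x),z])).as_rotvec())
    print("tip",p.round(4),"F",np.round(o["ft_force"],2),"M",np.round(o["ft_torque"],2),"shift",(T.inv().apply(t-p)*1000).round(1),"turn",rv.round(2),"grip",o["grip_width"])
E
python3 -c "
from h import *
tofix(np.array([.6317,.0207,.068]))"
```

```text
tip [0.6315 0.0209 0.0764] F [-0.23 -0.52 -0.06] M [-0.02 -0.01  0.  ] shift [-0.2 -0.2  8.4] turn [ 0.03 -0.05  0.03] grip 0.01727825507173413
```

jog_arm(deltas=[[[-0.2,-0.2,6,0,0,0,10],[0,0,6,0,0,0,10],[0,0,0,0,0,0,10],[0,0,0,0,0,0,10]]])

```text
clock: 9.2
eef_pos: [0.5348, 0.0456, 0.0674]
tool_rot: [0.126, 0.992, 0.0, -0.0]
ft_force: [0.1, 0.2, -0.8]
grip_width: 0.017
```

```bash
python3 -c "
from h import *
tofix(np.array([.6317,.0207,.0565]))"
```

```text
tip [0.6316 0.0207 0.0638] F [ 0.13  0.23 -0.79] M [ 0.02 -0.03  0.02] shift [-0.1  0.   7.3] turn [ 0.05 -0.01  0.03] grip 0.017029705018482274
```

jog_arm(deltas=[[[0,0,2.5,0,0,0,10],[0,0,2.5,0,0,0,10],[0,0,2,0,0,0,10],[0,0,0,0,0,0,10],[0,0,0,0,0,0,10]]])

```text
clock: 9.7
eef_pos: [0.5349, 0.0456, 0.0598]
tool_rot: [0.126, 0.992, 0.0, 0.0]
ft_force: [-0.4, 0.2, -1.2]
grip_width: 0.0171
```

```bash
python3 -c "
from h import *
tofix(np.array([.6317,.0207,.0565]))"
```

```text
tip [0.6317 0.0206 0.0563] F [-0.43  0.17 -1.19] M [ 0.01  0.05 -0.03] shift [ 0.   0.1 -0.2] turn [ 0.05 -0.    0.03] grip 0.017123032530676367
```

Hook is inside the eye (tip at 56.3 mm, below the clip's top, with no force). Now swinging the tab into line along an arc about the swivel.

jog_arm(deltas=[[[0.6,-1.5,0,0,0,0,10],[0.6,-1.5,0,0,0,0,10],[0.5,-1.4,0,0,0,0,10],[0.3,-1.3,0,0,0,0,10],[0.3,-1.4,0,0,0,0,10]]])

```text
clock: 10.2
eef_pos: [0.5318, 0.0401, 0.0604]
tool_rot: [0.125, 0.992, 0.002, 0.001]
ft_force: [0.9, 1.5, -0.3]
grip_width: 0.0171
```

```bash
cat >> h.py <<'E'
V=np.array([.6520,.0028])
def arc(a,dr=0):
    f=np.radians(165.5+a); tofix(np.r_[V+(.027+dr)*np.array([np.cos(f),np.sin(f)]),.0563])
    p,_=tip(); d=p[:2]-V; print("r",np.linalg.norm(d).round(4),"alpha",np.degrees(np.arctan2(d[1],d[0])).round(1)-165.5)
E
python3 -c "
from h import *
arc(-8)"
```

```text
tip [0.6287 0.0153 0.0571] F [ 0.91  1.51 -0.32] M [ 0.5  -0.21  0.28] shift [ 1.  -2.6  0.8] turn [0.23 0.1  0.14] grip 0.017140442597643274
r 0.0265 alpha -13.800000000000011
```

jog_arm(deltas=[[[0.5,-1.5,0.3,0,0,0,10],[0.4,-1.5,0.3,0,0,0,10],[0.3,-1.5,0,0,0,0,10],[0.1,-1.5,0,0,0,0,10],[0,-1.5,0,0,0,0,10]]])

```text
clock: 10.7
eef_pos: [0.5295, 0.0358, 0.0603]
tool_rot: [0.123, 0.992, 0.005, 0.002]
ft_force: [1.4, 5.4, -0.2]
grip_width: 0.0172
```

```bash
python3 -c "
from h import *
arc(2.8)"
```

```text
tip [0.6265 0.0115 0.0571] F [ 1.45  5.35 -0.25] M [ 0.94 -0.16  0.47] shift [ 0.1 -3.3  0.8] turn [0.61 0.15 0.4 ] grip 0.017246886401012945
r 0.027 alpha -4.300000000000011
```

jog_arm(deltas=[[[0,-1.6,0,0.3,0,0.2,10],[0,-1.6,0.2,0.3,0,0.2,10],[0,-1.5,0.2,0.2,0,0.1,10],[0,-0.8,0,0.1,0,0.1,10]]])

```text
clock: 11.1
eef_pos: [0.5279, 0.0305, 0.0599]
tool_rot: [0.128, 0.992, -0.003, 0.001]
ft_force: [0.6, 3.7, -1.0]
grip_width: 0.0174
```

Run:
```python
from h import *
arc(2.8)
o=get_obs(); p=tip()[0]
im=camera("scene"); M=model("scene"); uv=proj(M,[p,p+[-.0,0,.022]]); ax=np.array([np.cos(np.radians(165.5)),np.sin(np.radians(165.5))])
line=proj(M,[np.r_[V,.06],np.r_[V+ax*.036,.06]])
u0,v0=195,197
c=cv2.resize(im[v0:v0+100,u0:u0+120,::-1],None,fx=6,fy=6,interpolation=cv2.INTER_CUBIC)
for q in np.r_[uv,line]: cv2.drawMarker(c,tuple(int(k) for k in ((q-[u0,v0])*6+3)),(255,0,255),0,8)
w=camera("wrist")[170:290,200:340,::-1]; cv2.imwrite("pics/w7raw.png",w)
cv2.imwrite("pics/s7.png",c)
```

```text
tip [0.6246 0.005  0.0567] F [ 0.64  3.72 -1.  ] M [ 0.92 -0.21  0.41] shift [-0.1  3.4  0.4] turn [-0.32  0.13 -0.22] grip 0.017380561197951595
r 0.0274 alpha 9.800000000000011
```

View pics/s7.png

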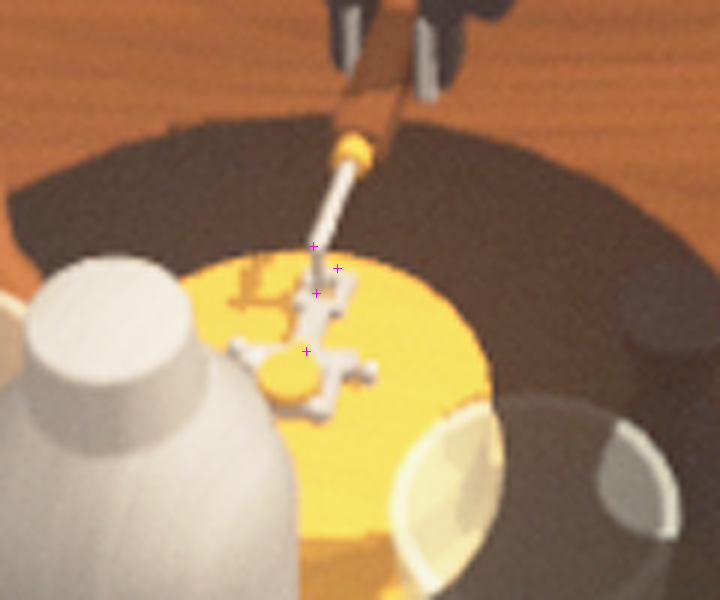

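Run:
```python
from h import *
im=camera("scene"); M=model("scene"); u0,v0,k=228,228,14
c0=cv2.resize(im[v0:v0+38,u0:u0+40,::-1],None,fx=k,fy=k,interpolation=cv2.INTER_CUBIC)
c=c0.copy()
def box(a,col):
    f=np.radians(165.5+a); x=np.array([np.cos(f),np.sin(f)]); y=np.array([-x[1],x[0]])
    for L in ([(18.5,-8),(35.5,-8),(35.5,8),(18.5,8)],[(22.5,-3.5),(31.5,-3.5),(31.5,3.5),(22.5,3.5)]):
        P=np.array([np.r_[V+(x*l+y*w)*1e-3,.06] for l,w in L])
        cv2.polylines(c,[((proj(M,P)-[u0,v0]+.5)*k).astype(np.int32)],True,col,1)
box(-5,(255,0,0)); box(0,(0,150,0)); box(5,(0,0,255))
cv2.imwrite("pics/s8.png",c)
```

```text
(no output)
```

View pics/s8.png

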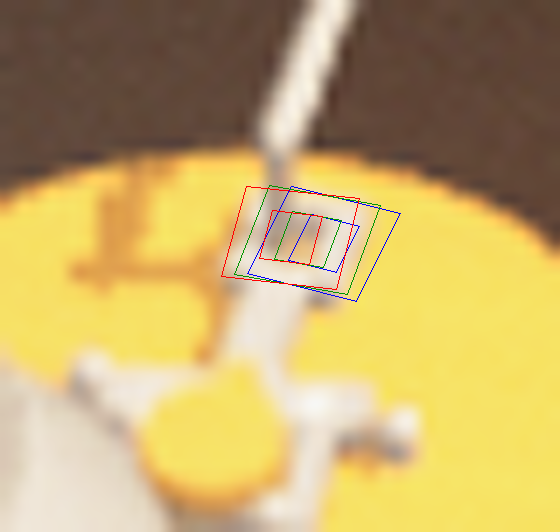

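Picture 8: the tab is now within about +3° of the clip axis. I'm easing the hook back onto the axis before pulling.

jog_arm(deltas=[[[0,1.3,0.1,-0.2,0,-0.1,10],[0,1.3,0.1,-0.1,0,-0.1,10],[0,1.2,0,0,0,0,10],[0,0,0,0,0,0,10],[0,0,0,0,0,0,10]]])

```text
clock: 11.75
eef_pos: [0.5287, 0.0319, 0.0595]
tool_rot: [0.128, 0.992, -0.002, 0.001]
ft_force: [-0.1, 1.1, -0.6]
grip_width: 0.0169
```

```bash
python3 -c "
from h import *
arc(0)"
```

```text
tip [0.6254 0.0065 0.0563] F [-0.11  1.14 -0.64] M [ 0.52 -0.22  0.24] shift [ 0.3  3.1 -0. ] turn [-0.26  0.16 -0.21] grip 0.016913005597829867
r 0.0268 alpha 6.5
```

jog_arm(deltas=[[[0,1.2,0,-0.2,0.1,-0.2,10],[0,1.2,0,0,0,0,10],[0,0,0,0,0,0,10],[0,0,0,0,0,0,10]]])

```text
clock: 12.15
eef_pos: [0.5286, 0.0329, 0.0592]
tool_rot: [0.127, 0.992, -0.002, -0.0]
ft_force: [0.6, 0.6, -0.6]
grip_width: 0.0172
```

```bash
python3 -c "
from h import *
arc(0)"
```

```text
tip [0.6253 0.0077 0.0557] F [ 0.63  0.57 -0.57] M [ 0.21 -0.15  0.13] shift [-0.   1.9 -0.6] turn [-0.23  0.01 -0.11] grip 0.017197221430553196
r 0.0271 alpha 4.099999999999994
```

jog_arm(deltas=[[[0,1.3,-0.4,-0.2,0,-0.1,10],[0,0.5,0,0,0,0,10],[0,0,0,0,0,0,10]]])

```text
clock: 12.45
eef_pos: [0.5284, 0.0342, 0.0593]
tool_rot: [0.127, 0.992, -0.001, -0.001]
ft_force: [-0.7, -0.2, -1.0]
grip_width: 0.0172
```

```bash
python3 -c "
from h import *
arc(0)"
```

```text
tip [0.6252 0.0091 0.0558] F [-0.71 -0.18 -1.02] M [ 0.02  0.07 -0.02] shift [-0.6  0.6 -0.5] turn [-0.1  -0.05 -0.05] grip 0.017190456898934264
r 0.0276 alpha 1.3000000000000114
```

jog_arm(deltas=[[[1,0.2,0,0,0,0,10],[1,0,0,0,0,0,10],[1,0,0,0,0,0,10],[1,0,0,0,0,0,10],[1,0,0,0,0,0,10]]])

```text
clock: 12.95
eef_pos: [0.5271, 0.0349, 0.0605]
tool_rot: [0.127, 0.992, -0.001, 0.003]
ft_force: [4.0, -1.2, -1.2]
grip_width: 0.0175
```

```bash
cat >> h.py <<'E'
def ax():
    p,o=tip(); f=np.radians(165.5); x=np.array([np.cos(f),np.sin(f)]); y=np.array([x[1],-x[0]]); d=p[:2]-V
    F=np.array(o["ft_force"]); print("x,y mm",(d@x*1e3).round(2),(d@y*1e3).round(2),"z",p[2].round(4),"Fx,Fy,Fz",(F[:2]@x).round(1),(F[:2]@y).round(1),F[2].round(1)); arc(0)
E
python3 -c "
from h import *
ax()"
```

```text
x,y mm 28.96 -0.4 z 0.0577 Fx,Fy,Fz -4.1 -0.1 -1.2
tip [0.6239 0.0097 0.0577] F [ 3.95 -1.17 -1.22] M [-0.23 -0.77 -0.05] shift [-2.   0.4  1.4] turn [-0.09  0.4  -0.11] grip 0.0174746940667638
r 0.029 alpha 0.8000000000000114
```

jog_arm(deltas=[[[1.5,0,0.7,0,0.4,0,10],[1.5,0,0.5,0,0.3,0,10],[1.5,0,0.3,0,0.2,0,10]]])

```text
clock: 13.25
eef_pos: [0.5269, 0.0353, 0.0607]
tool_rot: [0.128, 0.992, -0.0, -0.0]
ft_force: [5.5, -1.5, -0.2]
grip_width: 0.0173
```

```bash
python3 -c "
from h import *
ax()"
```

```text
x,y mm 29.22 -0.09 z 0.0572 Fx,Fy,Fz -5.7 -0.1 -0.2
tip [0.6237 0.01   0.0572] F [ 5.46 -1.5  -0.17] M [-0.34 -1.03 -0.02] shift [-2.2  0.1  0.9] turn [-0.05 -0.01 -0.16] grip 0.01726671360197365
r 0.0292 alpha 0.19999999999998863
```

jog_arm(deltas=[[[2.5,0,1,0,0.2,0.1,10],[3,0,0.8,0,0.3,0,10],[3,0,0.6,0,0.3,0,10]]])

```text
clock: 13.55
eef_pos: [0.5261, 0.0364, 0.0608]
tool_rot: [0.129, 0.992, 0.0, 0.0]
ft_force: [7.2, -1.6, -1.7]
grip_width: 0.017
```

```bash
python3 -c "
from h import *
ax()"
```

```text
x,y mm 30.35 0.4 z 0.0573 Fx,Fy,Fz -7.3 0.2 -1.7
tip [0.6227 0.0108 0.0573] F [ 7.15 -1.64 -1.68] M [-0.45 -1.45 -0.06] shift [-3.4 -0.4  1. ] turn [ 0.04  0.01 -0.35] grip 0.017047403836498002
r 0.0304 alpha -0.8000000000000114
```

jog_arm(deltas=[[[3.5,-0.4,1,0,0.3,-0.2,10],[3.5,-0.2,0.8,0,0.2,-0.2,10],[3.5,-0.1,0.8,0,0.2,0,10]]])

```text
clock: 13.85
eef_pos: [0.5256, 0.0367, 0.0616]
tool_rot: [0.127, 0.992, 0.001, 0.004]
ft_force: [8.3, -2.6, -0.8]
grip_width: 0.0171
```

```bash
python3 -c "
from h import *
ax()"
```

```text
x,y mm 30.85 1.05 z 0.0589 Fx,Fy,Fz -8.6 -0.4 -0.8
tip [0.6224 0.0115 0.0589] F [ 8.26 -2.59 -0.84] M [-0.62 -1.67 -0.05] shift [-3.8 -1.1  2.6] turn [ 0.13  0.44 -0.06] grip 0.0170860868156273
r 0.0309 alpha -1.9000000000000057
```

jog_arm(deltas=[[[1,-0.5,2,0,0.6,0,10],[1,-0.4,1.5,0,0.3,0,10],[0.5,-0.2,1,0,0.1,0,10]]])

```text
clock: 14.15
eef_pos: [0.5256, 0.0361, 0.0585]
tool_rot: [0.127, 0.992, 0.002, -0.002]
ft_force: [3.5, -0.9, 1.3]
grip_width: 0.0168
```

```bash
python3 -c "
from h import *
ax()"
```

```text
x,y mm 30.69 0.48 z 0.0545 Fx,Fy,Fz -3.6 -0.0 1.3
tip [0.6224 0.011  0.0545] F [ 3.5  -0.93  1.32] M [-0.22 -0.91 -0.04] shift [-3.7 -0.5 -1.8] turn [ 0.22 -0.28 -0.08] grip 0.016766447119774566
r 0.0307 alpha -0.9000000000000057
```

jog_arm(deltas=[[[3,-0.2,0.3,0,0,0,10],[4,-0.3,1.0,0,0.2,0,10],[4,-0.3,1.3,0,0.4,0,10]]])

```text
clock: 14.45
eef_pos: [0.5243, 0.0365, 0.0587]
tool_rot: [0.128, 0.992, 0.002, 0.002]
ft_force: [10.3, -3.1, -0.9]
grip_width: 0.017
```

```bash
python3 -c "
from h import *
ax()"
```

```text
x,y mm 32.07 0.32 z 0.0556 Fx,Fy,Fz -10.7 -0.4 -0.9
tip [0.621  0.0111 0.0556] F [10.29 -3.1  -0.86] M [-0.66 -1.99 -0.03] shift [-5.1 -0.3 -0.7] turn [ 0.28  0.24 -0.18] grip 0.017005641171809884
r 0.0321 alpha -0.5999999999999943
```

jog_arm(deltas=[[[4.5,-0.3,1.2,0,0.4,-0.1,10],[4.5,-0.3,1.2,0,0.3,0,10],[4.5,-0.2,1.2,0,0.3,0,10],[4.5,-0.2,1.2,0,0.3,0,10]]])

```text
clock: 14.85
eef_pos: [0.5225, 0.0374, 0.0588]
tool_rot: [0.128, 0.992, 0.003, 0.008]
ft_force: [10.8, -2.7, -0.9]
grip_width: 0.017
```

```bash
python3 -c "
from h import *
ax()"
```

```text
x,y mm 33.99 0.62 z 0.0567 Fx,Fy,Fz -11.1 0.1 -0.9
tip [0.6192 0.0119 0.0567] F [10.76 -2.73 -0.86] M [-0.7  -2.09 -0.12] shift [-7.  -0.6  0.5] turn [ 0.41  0.82 -0.26] grip 0.016956000822084878
r 0.034 alpha -1.0
```

jog_arm(deltas=[[[4.5,-0.5,1,0.2,0.8,-0.2,10],[4.5,-0.4,1.2,0.1,0.6,-0.1,10],[4.5,-0.3,1.2,0,0.5,0,10],[4.5,-0.2,1.2,0,0.4,0,10]]])

```text
clock: 15.25
eef_pos: [0.5094, 0.0401, 0.0565]
tool_rot: [0.126, 0.992, 0.003, -0.008]
ft_force: [1.1, 0.5, 0.2]
grip_width: 0.0174
```

```bash
python3 -c "
from h import *
ax()"
```

```text
x,y mm 47.49 0.37 z 0.0514 Fx,Fy,Fz -0.9 0.7 0.2
tip [0.6061 0.015  0.0514] F [1.09 0.47 0.24] M [-0.03 -0.06 -0.02] shift [-20.4  -0.3  -5.2] turn [ 0.21 -0.93 -0.01] grip 0.017382619523330187
r 0.0475 alpha -0.4000000000000057
```

jog_arm(deltas=[[[0,0,0,0,0,0,10]]])

```text
clock: 15.35
eef_pos: [0.5064, 0.0404, 0.0555]
tool_rot: [0.126, 0.992, 0.003, -0.011]
ft_force: [0.1, -0.6, -0.4]
grip_width: 0.0172
```

Run:
```python
from h import *
ax()
im=camera("scene"); M=model("scene"); u0,v0,k=205,195,8
c=cv2.resize(im[v0:v0+70,u0:u0+90,::-1],None,fx=k,fy=k,interpolation=cv2.INTER_CUBIC)
p=tip()[0]; S=np.array([.6665,-.001]); f=np.radians(165.5); x=np.array([np.cos(f),np.sin(f)])
Q=[p,np.r_[S,.068],np.r_[S+x*.062,.055]]
for q in proj(M,Q): cv2.drawMarker(c,tuple(int(t) for t in ((q-[u0,v0]+.5)*k)),(255,0,255),0,8)
cv2.imwrite("pics/s9.png",c)
```

```text
x,y mm 50.47 -0.04 z 0.0498 Fx,Fy,Fz -0.3 -0.6 -0.4
tip [0.6031 0.0154 0.0498] F [ 0.11 -0.63 -0.36] M [-0.02  0.   -0.01] shift [-23.3   0.   -7. ] turn [ 0.16 -1.25  0.02] grip 0.01716458993737942
r 0.0505 alpha 0.0
```

View pics/s9.png

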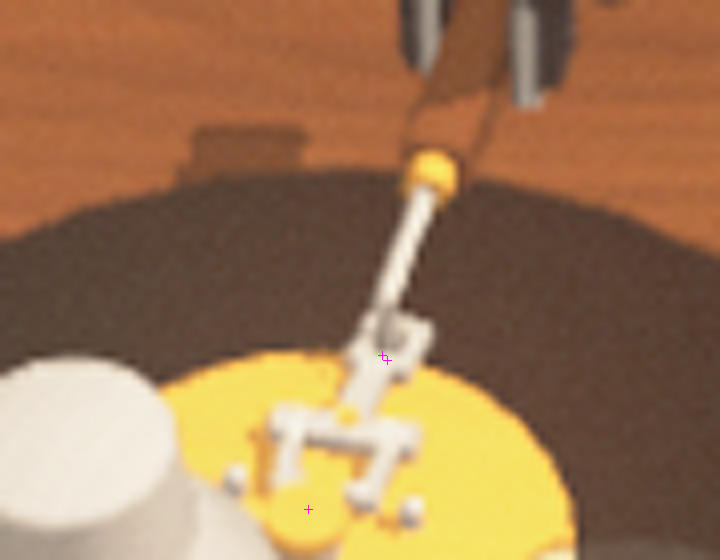

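Run:
```python
from h import *
M=model("scene"); f=np.radians(165.5); x=np.array([np.cos(f),np.sin(f)])
g=lambda a,b,z: ray(M,[[205+a/8-.5,195+b/8-.5]],z)[0][:2]
v=g(347,415,.06); e=g(398,335,.06); print("V",v,(v-V)@x,"eye",e,np.linalg.norm(e-v),np.degrees(np.arctan2(*(e-v)[::-1])))
print("pins",g(237,478,.063),g(411,512,.063),"cap",g(308,512,.068)); c=g(283,415,.06)-g(413,437,.06); print("bar heading-90",np.degrees(np.arctan2(c[1],c[0])))
```

```text
V [0.63032217 0.00660362] 0.021939694267862336 eye [0.60426779 0.01837254] 0.02858912120371807 155.69100847303775
pins [ 0.65231502 -0.01841736] [0.6635389 0.0225188] cap [ 0.66732784 -0.00097628]
bar heading-90 -103.7687130606059
```

Picture 9 (scene): the clip has come straight off about 20 mm. The swivel is at (347,415), the arms are clear of the spindle groove, it is flat on the hub, and the hook is still in the eye. Unhooking gently.

jog_arm(deltas=[[[-1.2,0,-0.5,0,0,0,10],[0,0,-1.5,0,0,0,10],[0,0,-2,0,0,0,10],[0,0,-3,0,0,0,10],[0,0,-3,0,0,0,10]]])

```text
clock: 15.9
eef_pos: [0.5032, 0.0402, 0.0634]
tool_rot: [0.126, 0.992, 0.002, -0.016]
ft_force: [-0.3, 0.0, -1.9]
grip_width: 0.0169
```

```bash
python3 -c "
from h import *
ax()"
```

```text
x,y mm 53.57 -0.9 z 0.0567 Fx,Fy,Fz 0.3 -0.0 -1.9
tip [0.5999 0.0153 0.0567] F [-0.26  0.05 -1.89] M [ 0.   -0.04  0.06] shift [-26.6   0.9  -0.4] turn [ 0.03 -1.81  0.05] grip 0.016897365384976437
r 0.0536 alpha 1.0
```

jog_arm(deltas=[[[-2,0,-2,0,-0.9,0,10],[-1,0,-3,0,-0.9,0,10],[0,0,-4,0,0,0,10],[0,0,0,0,0,0,10],[0,0,0,0,0,0,10]]])

```text
clock: 16.4
eef_pos: [0.5069, 0.0395, 0.0743]
tool_rot: [0.126, 0.992, 0.0, 0.002]
ft_force: [0.8, -0.5, -0.2]
grip_width: 0.017
```

Run:
```python
from h import *
ax()
im=camera("scene"); M=model("scene"); u0,v0,k=205,195,8
c=cv2.resize(im[v0:v0+70,u0:u0+90,::-1],None,fx=k,fy=k,interpolation=cv2.INTER_CUBIC)
cv2.imwrite("pics/s10.png",c)
```

```text
x,y mm 49.63 -0.68 z 0.0712 Fx,Fy,Fz -0.9 -0.3 -0.2
tip [0.6038 0.0146 0.0712] F [ 0.79 -0.54 -0.23] M [ 0.01 -0.02 -0.  ] shift [-22.6   0.6  15. ] turn [0.07 0.25 0.05] grip 0.016987963316441052
r 0.0496 alpha 0.8000000000000114
```

View pics/s10.png

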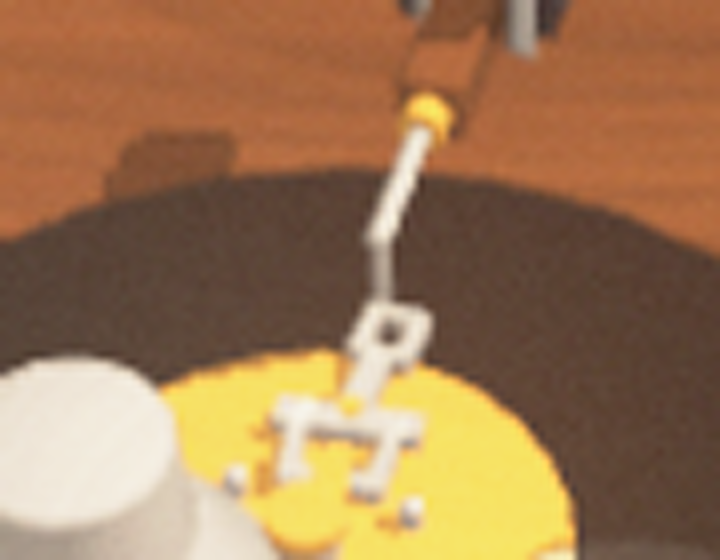

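Picture 10: the hook is out of the eye, and the clip lies flat on the hub, clear of the spindle. Checking pick slip, then returning it to the rest.

Run:
```python
from h import *
M=model("scene"); o=get_obs(); T=R.from_quat(o["tool_rot"]); p=np.array(o["eef_pos"])
for nm,q in dict(tip=[-.1,0,.0035],bend=[-.1,0,-.0185],ring=[-.058,0,-.0185]).items():
    print(nm,((proj(M,p+T.apply(q))[0]-[205,195]+.5)*8).round(0))
plan([.4971,.2752,.195],195.6,10,38)
```

```text
tip [381. 302.]
bend [377. 238.]
ring [423. 121.]
[9.7, 32.3, -17.2, 0.0, 0.04, -4.29, 10]
[7.3, 32.9, -17.2, 0.0, 0.04, -4.29, 10]
[4.8, 33.4, -17.2, 0.0, 0.04, -4.29, 10]
[2.3, 33.6, -17.2, 0.0, 0.04, -4.29, 10]
[-0.2, 33.7, -17.2, 0.0, 0.04, -4.29, 10]
[-2.7, 33.6, -17.2, 0.0, 0.04, -4.29, 10]
[-5.2, 33.3, -17.2, 0.0, 0.04, -4.29, 10]
```

jog_arm(deltas=[[[0,0,-25,0,0,0,10],[0,0,-40,0,0,0,10],[0,0,-40,0,0,0,10],[0,0,-20,0,0,0,10],[0,0,0,0,0,0,10]]])

```text
clock: 16.95
eef_pos: [0.5048, 0.0393, 0.2013]
tool_rot: [0.126, 0.992, -0.0, -0.001]
ft_force: [-0.4, -0.1, -0.5]
grip_width: 0.017
```

```bash
python3 -c "
from h import *
plan([.4971,.2752,.195],195.6,10,38)"
```

```text
[9.5, 32.4, 0.9, -0.0, -0.01, -4.29, 10]
[7.0, 33.0, 0.9, -0.0, -0.01, -4.29, 10]
[4.5, 33.4, 0.9, -0.0, -0.01, -4.29, 10]
[2.0, 33.7, 0.9, -0.0, -0.01, -4.29, 10]
[-0.5, 33.7, 0.9, -0.0, -0.01, -4.29, 10]
[-3.0, 33.6, 0.9, -0.0, -0.01, -4.29, 10]
[-5.5, 33.3, 0.9, -0.0, -0.01, -4.29, 10]
```

The predicted and observed pick points agree, so there's no slip worth correcting.

jog_arm(deltas=[[[9.5,32.5,1,0,0,-4.3,10],[7,33,1,0,0,-4.3,10],[4.5,33.5,1,0,0,-4.3,10],[2,33.5,1,0,0,-4.3,10],[-0.5,33.5,1,0,0,-4.3,10]]])

```text
clock: 17.45
eef_pos: [0.498, 0.2077, 0.1899]
tool_rot: [-0.063, 0.998, -0.002, -0.003]
ft_force: [1.2, -0.1, -0.4]
grip_width: 0.0175
```

jog_arm(deltas=[[[-3,33.5,1,0,0,-4.3,10],[-5.5,33,1,0,0,-4.3,10],[0,0,0,0,0,0,10],[0,0,0,0,0,0,10]]])

```text
clock: 17.85
eef_pos: [0.4913, 0.2802, 0.1788]
tool_rot: [-0.145, 0.989, -0.003, -0.009]
ft_force: [-0.0, -0.4, -1.8]
grip_width: 0.0168
```

```bash
python3 -c "
from h import *
plan([.4971,.2752,.09],195.6,10,28)"
```

```text
[-1.4, -1.5, 22.2, -0.05, -0.26, 0.26, 10]
[-1.3, -1.5, 22.2, -0.05, -0.26, 0.26, 10]
[-1.2, -1.5, 22.2, -0.05, -0.26, 0.26, 10]
[-1.1, -1.6, 22.2, -0.05, -0.26, 0.26, 10]
```

jog_arm(deltas=[[[-1.4,-1.5,22,0,-0.2,0.2,10],[-1.3,-1.5,22,0,-0.3,0.3,10],[-1.2,-1.5,22,0,-0.3,0.3,10],[0,-1.5,15,0,-0.3,0.3,10],[0,0,0,0,0,0,10]]])

```text
clock: 18.35
eef_pos: [0.4947, 0.2687, 0.0913]
tool_rot: [-0.131, 0.991, -0.003, -0.001]
ft_force: [-0.4, 0.2, -1.3]
grip_width: 0.0174
```

jog_arm(deltas=[[[0,0,0,0,0,0,10]]])

```text
clock: 18.45
eef_pos: [0.4945, 0.2675, 0.0909]
tool_rot: [-0.13, 0.992, -0.004, -0.002]
ft_force: [0.7, 0.6, -0.4]
grip_width: 0.0171
```

```bash
python3 -c "
from h import *
plan([.4971,.2752,.06],195.6,10,50)"
```

```text
[-4.7, 6.9, 30.9, -0.39, -0.29, -0.67, 10]
```

jog_arm(deltas=[[[-4.7,6.9,10,-0.4,-0.3,-0.7,10],[0,0,0,0,0,0,10],[0,0,0,0,0,0,10]]])

```text
clock: 18.75
eef_pos: [0.499, 0.2758, 0.082]
tool_rot: [-0.136, 0.991, 0.001, 0.002]
ft_force: [0.4, 0.2, -0.4]
grip_width: 0.017
```

```bash
python3 -c "
from h import *
plan([.4971,.2752,.045],195.6,10,50)"
```

```text
[2.2, -0.1, 37.0, 0.09, 0.22, -0.01, 10]
```

jog_arm(deltas=[[[1.5,0,10,0,0.2,0,10],[0.5,0,10,0,0,0,10],[0,0,9,0,0,0,10],[0,0,7,0,0,0,10],[0,0,0,0,0,0,10]]])

```text
clock: 19.25
eef_pos: [0.4972, 0.2759, 0.0435]
tool_rot: [-0.136, 0.991, 0.001, 0.001]
ft_force: [-0.7, -0.5, -1.1]
grip_width: 0.017
```

jog_arm(deltas=[[[0,0,0,0,0,0,10]]])

```text
clock: 19.35
eef_pos: [0.497, 0.2758, 0.0431]
tool_rot: [-0.136, 0.991, 0.001, 0.0]
ft_force: [-0.8, -0.8, 1.0]
grip_width: 0.0173
```

```bash
python3 -c "
from h import *
print(get_obs()['ft_force']);plan([.4971,.2752,.035],195.6,10,50)"
```

```text
[-0.7617804  -0.75508426  1.03937307]
[0.0, -0.7, 8.1, 0.1, 0.03, 0.04, 10]
```

jog_arm(deltas=[[[0,-0.6,4,0.1,0,0,10],[0,0,3.5,0,0,0,10],[0,0,0.5,0,0,0,10],[0,0,0,0,0,0,10]]])

```text
clock: 19.75
eef_pos: [0.4977, 0.2755, 0.035]
tool_rot: [-0.136, 0.991, 0.0, 0.001]
ft_force: [1.0, -0.4, 0.4]
grip_width: 0.0169
```

```bash
python3 -c "
from h import *
print(get_obs()['ft_force']);plan([.4971,.2752,.0345],195.6,10,50)"
```

```text
[ 0.97834532 -0.38992519  0.38929087]
[0.6, -0.1, 0.5, 0.01, 0.1, 0.04, 10]
```

Release gently, then rise straight up.

jog_arm(deltas=[[[0,0,0.5,0,0,0,22],[0,0,0,0,0,0,30],[0,0,0,0,0,0,40],[0,0,0,0,0,0,40],[0,0,0,0,0,0,40]]])

```text
clock: 20.25
eef_pos: [0.4985, 0.2759, 0.0355]
tool_rot: [-0.136, 0.991, 0.001, 0.002]
ft_force: [-0.8, -0.5, 0.2]
grip_width: 0.04
```

jog_arm(deltas=[[[0,0,-8,0,0,0,40],[0,0,-20,0,0,0,45],[0,0,-40,0,0,0,50],[0,0,-50,0,0,0,60],[20,0,-40,0,0,0,60]]])

```text
clock: 20.75
eef_pos: [0.4758, 0.2683, 0.1931]
tool_rot: [-0.136, 0.991, -0.002, -0.005]
ft_force: [1.0, 1.0, -0.4]
grip_width: 0.0599
```

jog_arm(deltas=[[[40,0,-10,0,0,0,60],[40,0,0,0,0,0,60],[40,0,0,0,0,0,60],[0,0,0,0,0,0,60],[0,0,0,0,0,0,60]]])

```text
clock: 21.25
eef_pos: [0.3592, 0.2368, 0.2152]
tool_rot: [-0.136, 0.991, 0.002, 0.005]
ft_force: [0.1, 0.4, -0.4]
grip_width: 0.0599
```

Run:
```python
from h import *
im=camera("top")
a=im[90:290,150:410,::-1]; cv2.imwrite("pics/t11.png",cv2.resize(a,None,fx=3,fy=3,interpolation=cv2.INTER_CUBIC))
```

```text
(no output)
```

View pics/t11.png

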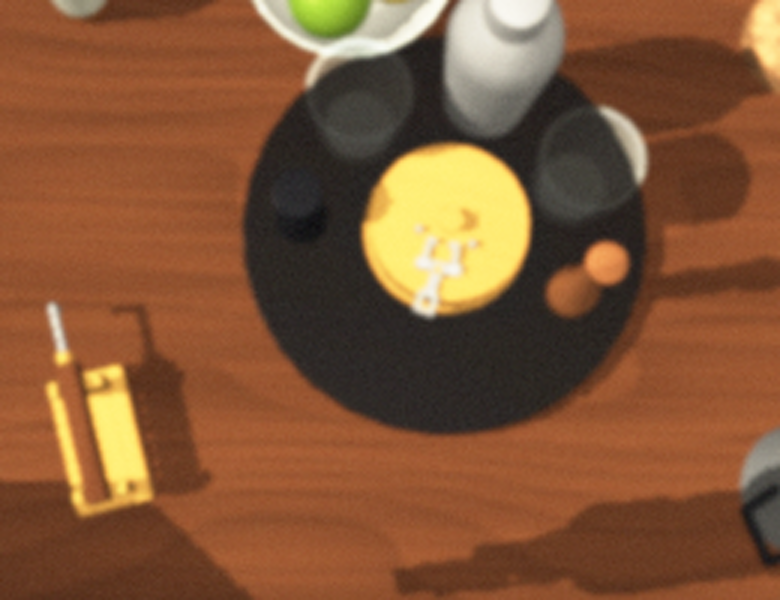

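Picture 11 (top): the pick is back in the rest with its hook off the same end (shank at (55,320), handle (85,430)). The clip lies clear on the hub at (435,265), tab in line, and the barware is where it was. Handing in.

```bash
python3 -c "
from workcell import *
o=get_obs(); print(o['clock'],o['joint_vel'].max(),o['ft_force']); print(job_done())"
```

```text
21.3 0.03513713098825226 [-0.75677548 -0.90325257 -0.07323744]
the job is handed in; nothing more can be done
None
```

The clip is off the spindle and lying flat on the hub, and the pick is back in its rest. I handed the job in at 21.3 s.

**What I did:** I took the dark pick from its rest and put the hook in the eye of the tab, which was turned about 27° off the clip's axis. I swung the tab into line with light force, 5.4 N at most as read between moves, and pulled along the clip's axis. The highest pull I read was about 11 N. I then unhooked, laid the pick back in both saddles and let go.

**Last checks:**
- **Clip:** the last scene pictures put it about 22–24 mm from where it started, with 15 mm needed to be clear. It looked flat on the hub, with the end of the tab overhanging the hub edge by a few mm.
- **Pick:** the last top picture shows it back in the rest, hook off the same end as before.
- **Barware:** nothing has visibly moved.

**What did not go quite as planned:**
- **Pull distance:** the clip went a few mm past the 17–18 mm I aimed for, because the arm carried on after the spring let go.
- **Unhooking:** the hook moved the clip about 3 mm further before it came free.
- **Tab angle:** one rough reading from the scene picture put the tab about 10° off line after the pull. The last top picture shows it near in line, but I did not measure it more closely.

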